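Square up the resin tin's bung and fit its lock plate

ROBOT

A 6-joint arm with a two-finger parallel gripper is mounted at the origin on the work surface. World frame = base frame: x ahead of the robot, y to its left, z up, the work surface at z = 0. Lengths are in m, angles in rad, forces in N, time in s.
With the tool pointing down it reaches from about 0.4 to 0.825 m from the base axis. Payload 7 kg.
Tool frame: the origin (TCP) lies midway between the tips of the shut fingers; the grasp point (between the pads) lies arm.hold_point_z behind it (arm.hold_point_z is the distance from the TCP to the grasp point, in m); z points along the fingers, y is the line along which they close (so a half turn about z gives the same grasp; the last joint's range is limited). The gripper opens to 88 mm and grips with 3 to 60 N. Pads are 19 mm wide; open, the fingers measure 130 mm over their backs; the gripper's body (78 mm by 193 mm) begins 47 mm behind the grasp point.
Start: joints at [-1.024, 0.359, 0.012, 0, -1.224, -0.288], TCP at [0.173, -0.653, 0.227] pointing down, gripper open.
Joint ranges: [-3.07, 3.07], [-1.43, 2.12], [-1.02, 1.25], [-3.03, 1.67], [-3.05, -0], [-3.03, 3.03]. Speed limits (rad/s): [2.39, 2.39, 3.01, 3.14, 3.14, 3.14].

INTERFACE

Orientations are given as [roll, pitch, yaw] about the fixed x, y, z axes, in that order (R = Rz(yaw) Ry(pitch) Rx(roll)).
In Python, from station import arm gives the robot as it stands.
- The arm moves only by the shell command python3 -m crank 'ROWS' [OPENING] [FORCE]. ROWS is JSON, a list that holds one entry, the list of rows, each a list of 4 numbers: the shift along the tool's x, y, z in units of 25 mm (1.0 is 25 mm), then the turn about the tool's z in units of 5 degrees (1.0 is 5 degrees). A call has 1 to 12 rows; each row is the pose to reach, as a shift and turn from the pose commanded when the call began, along the tool's axes at that moment; what a row does not reach only later rows make up. A row lasts 1/8 s, in which the tool goes at most 62.5 mm and 10.7 degrees, less where a joint would pass 70% of its speed; a pose out of reach is approached as far as the arm can. A call with a gripper value outside its range is refused whole. OPENING is the closure, from 0 (fully open) to 1 (shut), set as the call begins (- or left out, the last holds). The fingers move at their own pace and stop on an object; FORCE is the grip in N (left out, the last holds). Time passes only in rows, so rows that repeat a pose let the fingers close. It gives the time, the measured TCP pose, the force, the opening and the grip force at its end, in the units of the state.
- arm.get_state(): the state, without advancing time (a new reading comes with each control period).
- arm.grab_frame(name): name is "scene" or "side" or "wrist"; returns (picture, depth): 420x560x3 uint8, red, green, blue; 420x560 float32, m along the optical axis (not along the pixel's ray), 0 where there is no reading.
- arm.get_calibration(name): a dict with "mtx" (3x3 intrinsics, pixels), "k1" (the pictures are not rectified: a ray, as slopes to the right and down, at radius r is drawn at 1 + k1 r^2 times it, then the intrinsics apply), "R" (3x3) and "t" (3): a world point X has camera coordinates R X + t; the wrist camera has in their place "mount" (4x4, takes a point from camera to tool coordinates, whose origin is the TCP and whose axes are the flange's). Camera axes: x right, y down, z forward; pixel columns grow to the right and rows downward; lengths in m; the calibration is good to about 2 mm. A picture is of the moment at which its call begins: read the wrist's pose just before it. get_calibration takes no time and is no camera call.
- arm.job_done(): hands the job in; it is judged then, once.
Trained networks look in the newest picture that a camera, given by its name, has taken for a name from the list of things; names that differ only in an ending like _2 or _b are one class to them, and where a whole thing is asked for, a point or a joint stands for the part that bears it (a point fixed in the world has none). Each returns a list of dicts, best first, with "score" (0 to 1); they miss things now and then, are a little off and sometimes report something else, mostly with a low value. They report only what shows in the picture. A call takes as long as a camera call.
- arm.recognise(thing, camera): "extent" ([left, top, width, height] in pixels, round what is visible of it).
- arm.trace(thing, camera): "mask" (420x560 bool, what is visible of it) and "extent" ([left, top, width, height] in pixels, round what is visible of it).
The state is a dict: "t": time; "q": joint angles; "qd": joint speeds; "joint_efforts": joint torques, N m; "eef_pos": TCP position; "ee_rot": TCP orientation; "force": force on the tool from outside, world axes, zero at the start; "moment": the same for the moment, N m; "width": finger opening in m; "gripper_force": force on a finger pad.
Only numpy, scipy, OpenCV 4.12 (cv2) and the standard library are available. Lean on these libraries where they do the work, as an engineer would, in place of code of your own. Each camera call takes 0.05 s, during which the arm holds its last target. There are 200 camera calls.

TASK

Screw the tin's square-headed bung down clockwise until you feel the seal bite (turning suddenly becomes much stiffer), then keep turning the same way only as far as the next position where the bung's flat sides are square with the sides of the tin: do not go on to another quarter turn, and do not back it off. Then gently fit the loose lock plate, without forcing it, so that its square hole is over the bung, its slot is over the steel post, and it lies flat on the tin; let go and leave the other things on the table where they are.

Things in the scene. Friction and masses are not known exactly. Their poses are not given: they have to be found in the camera images.
- tin: Grey rectangular resin tin, 200 (its x) by 130 (its y) by 110 mm tall, fixed in a low plywood cradle (30 mm high, 228 by 170 mm outside). Origin under its centre on the table, z up. Its flat top, 110 mm above the origin, carries the bung at x = -50 mm and the lock post at x = +45 mm, both at y = 0. A bead 3 mm high runs around the edge of the top.
- neck (a point): Point on the tin's flat top on the bung's vertical screw axis (tin x = -50 mm, y = 0); axes as the tin's. Right-handed thread: clockwise from above screws down, 4 mm per turn. Turning takes 0.06 N m until the hidden seal bites, 0.2 to 3.7 rad clockwise from the start (differs every time, cannot be seen), and about 0.45 N m from there on, with no hard stop.
- post (a point): Point on the tin's flat top at the foot of the fixed upright steel lock post, 10 mm in diameter and 14 mm tall (tin x = +45 mm, y = 0).
- bung_top (a point): Centre of the top face of the white square bung head, 40 by 40 mm across its flats (top 3 mm stepped in to 36 mm), 30 mm tall, underside at first about 3.5 mm above the tin's top. x and y axes are normal to the flats and turn with it; all four sides look alike. It is already on its thread and stays where it is left.
- plate: Loose flat steel lock plate, 150 by 70 by 5 mm, 0.2 kg, lying on the table the right way up. Origin on its underside at the centre of its 44 by 44 mm square hole; its x axis points along the plate to the slot; the plate runs from x = -35 to +115 mm.
- plate_tab (a point): Middle of the top edge of the plate's upright grip tab, at plate x = +55 mm, y = 0, 37 mm above the plate's underside. The tab is 26 mm long (plate x), 10 mm thick (plate y) and rises 32 mm above the plate. Pinch it across its thickness.
- plate_slot (a point): Centre of the plate's slot on its underside, at plate x = +95 mm; the slot is 20 mm (x) by 15 mm (y).
- cup: White paper mixing cup, rim 72 mm across, 85 mm tall; origin under its base. Bystander.
- tape: Brown roll of tape lying flat, 110 mm across, 45 mm high; origin under its centre. Bystander.
- tub: White filler tub with lid, 100 mm across, 120 mm tall; origin under its base. Bystander.
- tub2: Smaller white filler tub with lid, 90 mm across, 100 mm tall; origin under its base. Bystander.
- scraper: Spatula lying flat; origin under its middle. Bystander.

How it is judged:
By the outcome, as a careful person would: the job done as asked, in the order asked, and still so for the second after the job is handed in, with the robot touching nothing.
It also fails if it takes over 72 s, if anything falls off the work surface, if the arm or the gripper's body presses on something with over 40 N, if the wrist force passes 120 N, or if a joint passes its speed limit or range.

## Working session

There is one attempt and no reset: what is moved stays moved. The work goes in short steps, Python scripts to look and compute and a shell command to move; the robot and the scene stay as the last step left them, time stands still between calls to the robot, and variables do not carry over. Pictures are saved under pics/ and viewed, at most 10 in all, crops included, and the job is handed in when it is done.

```bash
ls; mkdir -p pics; cat > h.py <<'E'
import numpy as np, cv2
from scipy.spatial.transform import Rotation as Ro
from station import arm
def cam(name):
    st=arm.get_state(); c=arm.get_calibration(name)
    pic,d=arm.grab_frame(name)
    if 'mount' in c:
        T=np.eye(4);T[:3,:3]=Ro.from_euler('xyz',st['ee_rot']).as_matrix();T[:3,3]=st['eef_pos']
        M=T@np.array(c['mount'])
    else:
        R=np.array(c['R']);t=np.array(c['t']);M=np.eye(4);M[:3,:3]=R.T;M[:3,3]=-R.T@t
    K=np.array(c['mtx']);k=float(c['k1'])
    v,u=np.mgrid[0:420,0:560].astype(float)
    P=rays(u,v,K,k)*d[...,None]
    X=P@M[:3,:3].T+M[:3,3]; X[d<=0]=np.nan
    return pic,d,X,M,K,k
def rays(u,v,K,k):
    xd=(u-K[0,2])/K[0,0]; yd=(v-K[1,2])/K[1,1]; x,y=xd.copy(),yd.copy()
    for _ in range(10):
        f=1+k*(x*x+y*y); x=xd/f;y=yd/f
    return np.stack([x,y,np.ones_like(x)],-1)
def save(pic,n): cv2.imwrite('pics/'+n,cv2.cvtColor(pic,cv2.COLOR_RGB2BGR))
E
python3 - <<'E'
from h import *
print(arm.get_state(), arm.hold_point_z)
ims=[]
for n in('scene','side'):
    p,d,X,M,K,k=cam(n); ims.append(p); np.savez(f'{n}.npz',p=p,X=X,M=M)
    print(n,M[:3,3].round(3),M[:3,2].round(2))
    for th in('tin','bung_top','plate','plate_tab','post','cup','tape','tub','tub2','scraper'):
        try:
            for r in arm.trace(th,n)[:2]:
                m=r['mask']; q=X[m]; q=q[~np.isnan(q[:,0])]
                print(th,round(r['score'],2),r['extent'],np.median(q,0).round(3),np.percentile(q,[3,97],axis=0).round(3).tolist())
        except Exception as e: print(th,e)
save(np.vstack(ims)[:, :],'a.png') if 0 else [save(i,f'a{j}.png') for j,i in enumerate(ims)]
E
```

```text
pics
{'t': 0.0, 'q': array([-1.02393326e+00,  3.59350430e-01,  1.10917168e-02, -3.56332842e-04,
       -1.22412945e+00, -2.88085771e-01]), 'qd': array([-0.00193579, -0.00021784,  0.00046119,  0.00069975, -0.00151157,
        0.00148697]), 'joint_efforts': array([-6.95468661e-04, -5.82728970e+01,  2.93055063e+01,  6.99737549e+00,
        6.85686129e-03, -1.92866296e-04]), 'eef_pos': array([ 0.17257449, -0.65206302,  0.22565947]), 'ee_rot': array([ 3.13997123e+00, -1.31136162e-04, -2.88293659e+00]), 'force': array([-0.1775896 ,  0.02170921,  0.23981775]), 'moment': array([-0.03966404,  0.02289146, -0.01509198]), 'gripper_force': 0.0, 'width': 0.0874495341109327} 0.0188
scene [ 1.695 -0.28   0.876] [-0.83  0.16 -0.53]
tin 0.9 [309.6, 179.8, 95.4, 85.4] [0.592 0.133 0.087] [[0.453, 0.066, 0.007], [0.654, 0.233, 0.135]]
bung_top 0.57 [339.5, 182.8, 17.6, 16.3] [0.496 0.138 0.14 ] [[0.463, 0.117, 0.118], [0.512, 0.168, 0.148]]
bung_top 0.42 [125.7, 243.5, 26.4, 57.9] [ 0.577 -0.457  0.014] [[0.468, -0.491, -0.001], [0.675, -0.438, 0.022]]
plate 0.92 [171.5, 229.7, 41.0, 35.7] [ 0.492 -0.32
[... 1743 characters left out ...]
0.1] [ 0.354 -0.083  0.059] [[0.324, -0.136, 0.006], [0.385, -0.068, 0.086]]
tape 0.87 [213.5, 192.9, 37.5, 28.2] [ 0.755 -0.165  0.033] [[0.705, -0.224, 0.001], [0.8, -0.126, 0.048]]
tub 0.84 [281.5, 363.6, 45.2, 56.4] [0.315 0.437 0.09 ] [[0.276, 0.387, 0.017], [0.357, 0.46, 0.103]]
tub 0.8 [134.2, 264.5, 44.0, 60.0] [0.728 0.304 0.091] [[0.698, 0.25, 0.008], [0.78, 0.327, 0.123]]
tub2 0.84 [281.5, 363.6, 45.2, 56.4] [0.315 0.437 0.09 ] [[0.276, 0.387, 0.017], [0.357, 0.46, 0.103]]
tub2 0.8 [134.2, 264.5, 44.0, 60.0] [0.728 0.304 0.091] [[0.698, 0.25, 0.008], [0.78, 0.327, 0.123]]
scraper 0.82 [272.8, 163.8, 77.3, 22.3] [ 0.65  -0.457  0.006] [[0.47, -0.503, -0.001], [0.729, -0.44, 0.021]]
```

```bash
python3 - <<'E'
from h import *
P=np.concatenate([np.load(n+'.npz')['X'].reshape(-1,3) for n in('scene','side')])
C=np.concatenate([np.load(n+'.npz')['p'].reshape(-1,3) for n in('scene','side')])
def box(lo,hi):
    m=np.all((P>lo)&(P<hi),1); return P[m]
for nm,lo,hi in(('tin',(.38,.02,.104),(.70,.27,.119)),('bung',(.45,.1,.137),(.53,.19,.16)),('plate',(.37,-.4,.003),(.57,-.24,.012)),('tab',(.37,-.4,.025),(.57,-.24,.045)),('post',(.53,.08,.120),(.66,.2,.14))):
    q=box(lo,hi); r=cv2.minAreaRect(q[:,:2].astype(np.float32)*1000); print(nm,len(q),r,np.median(q,0).round(4))
im=[np.load(n+'.npz')['p'] for n in('scene','side')]
save(np.hstack([cv2.resize(im[0][150:330,110:460],(700,360))]),'a0.png')
E
```

```text
tin 4499 ((535.55029296875, 153.4245147705078), (205.4116973876953, 139.74380493164062), 11.740554809570312) [0.5463 0.1607 0.1108]
bung 347 ((486.30914306640625, 141.6893768310547), (41.8138313293457, 49.297462463378906), 50.90940475463867) [0.4866 0.1432 0.1437]
plate 1283 ((470.19171142578125, -319.0458679199219), (157.8703155517578, 199.2278289794922), 89.76715850830078) [ 0.4763 -0.3183  0.005 ]
tab 78 ((486.6054382324219, -323.24334716796875), (15.24328899383545, 29.397377014160156), 70.15987396240234) [ 0.4875 -0.3227  0.0348]
post 21 ((578.2744140625, 163.49464416503906), (10.884223937988281, 9.484345436096191), 64.55422973632812) [0.5788 0.1651 0.1236]
```

View pics/a0.png

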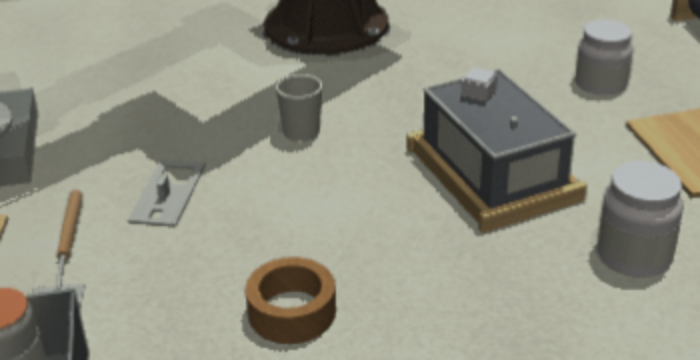

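```bash
cat >> h.py <<'E'
def delta(x,y,z,yawdeg=None):
    s=arm.get_state();R=Ro.from_euler('xyz',s['ee_rot']).as_matrix()
    d=R.T@(np.array([x,y,z])-s['eef_pos'])/.025
    print('rows',d.round(3), 'turn', None if yawdeg is None else round((((np.degrees(s['ee_rot'][2])-yawdeg)+180)%360-180)/5,3),'q6',s['q'][5].round(3),'yaw',np.degrees(s['ee_rot'][2]).round(2),'t',s['t'])
E
python3 - <<'E'
from h import *
print(np.array(arm.get_calibration('wrist')['mount']).round(3))
delta(.46,-.33,.33)
E
python3 -m crank '[[[0,0,-2,0],[-2,1,-4,-2],[-4,2.5,-4,-4],[-6,4,-4,-6],[-8,5,-4,-8],[-10,6.5,-4,-10],[-12,8,-4,-12],[-14,9.5,-4,-14],[-14.4,9.5,-4,-16],[-14.4,9.5,-4,-18],[-14.4,9.5,-4,-18]]]' 0 5
```

```text
[[-0.    -0.954 -0.3    0.082]
 [ 1.    -0.    -0.001  0.001]
 [ 0.001 -0.3    0.954 -0.159]
 [ 0.     0.     0.     1.   ]]
rows [-14.41    9.53   -4.139] turn None q6 -0.288 yaw -165.17 t 1.1
t: 2.48
eef_pos: [0.4601, -0.3305, 0.3266]
ee_rot: [-3.142, -0.0, -1.313]
force: [-0.6, 1.2, 0.1]
width: 0.0875
gripper_force: 0.0
```

```bash
python3 - <<'E'
from h import *
p,d,X,M,K,k=cam('wrist'); save(p,'w1.png')
for th in('plate','plate_tab','plate_slot'):
    for r in arm.trace(th,'wrist')[:2]:
        q=X[r['mask']];q=q[~np.isnan(q[:,0])];print(th,r['score'],r['extent'],np.median(q,0).round(4))
        if th=='plate' and r['score']>.6:
            a=q[(q[:,2]>.0025)&(q[:,2]<.012)]; print(cv2.minAreaRect(a[:,:2].astype(np.float32)*1000), np.median(a[:,2]))
            b=q[q[:,2]>.028]; print(cv2.minAreaRect(b[:,:2].astype(np.float32)*1000),b.mean(0), b[:,2].max())
np.savez('w1.npz',X=X,p=p)
E
```

```text
plate 0.93 [218.3, 116.2, 103.0, 92.9] [ 0.4843 -0.3263  0.0056]
((471.89288330078125, -319.7060241699219), (70.30427551269531, 149.05160522460938), 69.52325439453125) 0.005512554724631913
((486.1737060546875, -325.0669860839844), (9.908551216125488, 26.124610900878906), 69.19466400146484) [ 0.48623502 -0.32574248  0.03692446] 0.040242244835025476
plate_tab 0.98 [212.6, 116.2, 106.6, 91.4] [ 0.4837 -0.3261  0.0055]
plate_slot 0.87 [213.0, 112.2, 109.0, 99.6] [ 0.4844 -0.3265  0.0055]
```

View pics/w1.png

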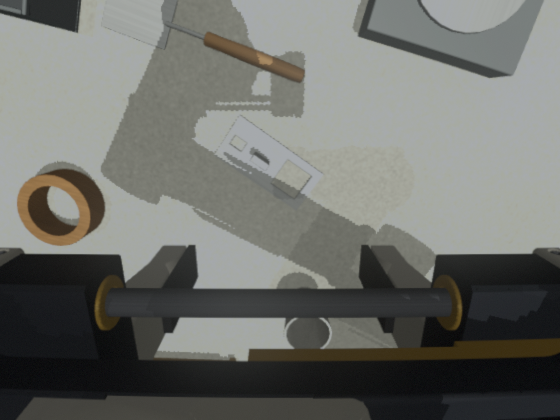

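```bash
python3 -m crank '[[[-1.5,-0.5,0,-2],[-3.5,-1.1,0,-4],[-5.5,-1.7,0,-6],[-7.5,-2.3,0,-8],[-9.5,-3,0,-10],[-11.5,-3.6,0,-12],[-13.5,-4.2,0,-14],[-15.5,-4.8,0.5,-16],[-17,-5.3,1,-18],[-17,-5.3,1.2,-20],[-17,-5.3,1.2,-22],[-17,-5.3,1.2,-24]]]'
python3 -m crank '[[[0,0,0,-2],[0,0,0,-4],[0,0,0,-6],[0,0,0,-6],[0,0,0,-6]]]'
cat > bung.py <<'E'
from h import *
import sys
p,d,X,M,K,k=cam('wrist'); save(p,sys.argv[1]); np.savez('b.npz',p=p,X=X)
s=arm.get_state(); print(s['eef_pos'],np.degrees(s['ee_rot']),s['q'].round(3),s['t'])
f=X.reshape(-1,3)
zt=np.nanmedian(f[(abs(f[:,2]-.11)<.006)&(np.hypot(f[:,0]-.53,f[:,1]-.15)<.06)][:,2]); print('tin top',zt)
m=(X[...,2]>zt-.004)&(X[...,2]<zt+.008)&(np.hypot(X[...,0]-.535,X[...,1]-.153)<.16)
q=X[m]; print('tin',cv2.minAreaRect(q[:,:2].astype(np.float32)*1000))
B=(X[...,2]>zt+.024)&(np.hypot(X[...,0]-.487,X[...,1]-.143)<.045)
q=X[B]; print('bung',len(q),q[:,2].max(),np.median(q[:,2]),cv2.minAreaRect(q[:,:2].astype(np.float32)*1000))
q=q[q[:,2]>np.median(q[:,2])-.0018]; print('top',len(q),cv2.minAreaRect(q[:,:2].astype(np.float32)*1000))
B=(X[...,2]>zt+.009)&(np.hypot(X[...,0]-.578,X[...,1]-.163)<.02)
q=X[B]; print('post',len(q),q.mean(0) if len(q) else 0)
c=np.array([.487,.143,zt+.03]); pc=M[:3,:3].T@(c-M[:3,3]); u=K@(pc/pc[2]); print('bung px',u[:2])
E
python3 bung.py w2.png
```

```text
t: 4.18
eef_pos: [0.4793, 0.1138, 0.2965]
ee_rot: [3.142, 0.0, 0.786]
force: [1.2, -0.4, 0.5]
width: 0.0875
gripper_force: 0.0
t: 4.8
eef_pos: [0.4793, 0.1138, 0.2966]
ee_rot: [3.141, -0.0, 1.301]
force: [-0.1, -0.0, -0.1]
width: 0.0874
gripper_force: 0.0
[0.47929272 0.11384052 0.2966168 ] [ 1.79997069e+02 -6.97186124e-03  7.45929600e+01] [ 0.633  0.012 -0.262 -0.    -1.296  2.24 ] 4.85
tin top 0.11063505191040474
tin ((534.46826171875, 151.41629028320312), (201.8285675048828, 130.88473510742188), 12.639389991760254)
bung 39233 0.41217894848857906 0.4001070354609099 ((486.0296630859375, 139.9375), (42.29578399658203, 87.34835815429688), 53.803871154785156)
top 22197 ((485.1148376464844, 136.2436065673828), (9.645026206970215, 89.59014129638672), 73.96167755126953)
post 89 [0.57772354 0.16186192 0.12413115]
bung px [277.5622963  157.51780034]
```

View pics/w2.png

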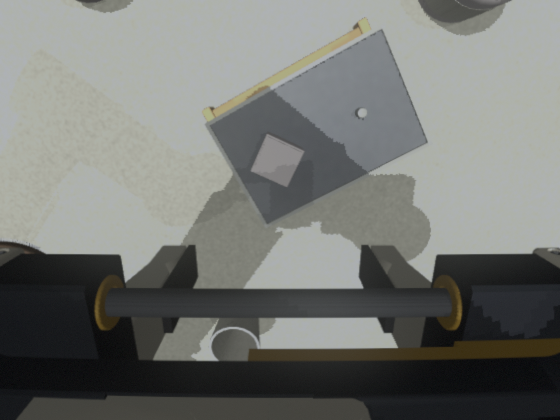

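```bash
sed -i 's/B=(X\[...,2\]>zt+.024)/B=(X[...,2]>zt+.024)\&(X[...,2]<zt+.045)/; s/cam(.wrist.)/cam("wrist")/' bung.py; python3 - <<'E'
from h import *
X=np.load('b.npz')['X'];zt=.1106
B=(X[...,2]>zt+.024)&(X[...,2]<zt+.045)&(np.hypot(X[...,0]-.487,X[...,1]-.143)<.045)
q=X[B]; print('bung',len(q),np.median(q[:,2]),cv2.minAreaRect(q[:,:2].astype(np.float32)*1000))
q=q[abs(q[:,2]-np.median(q[:,2]))<.0015]; print('top',len(q),cv2.minAreaRect(q[:,:2].astype(np.float32)*1000))
E
```

```text
bung 1703 0.1443399032180253 ((485.1552734375, 140.32376098632812), (40.17800521850586, 40.13006591796875), 49.874534606933594)
top 1343 ((485.20428466796875, 140.34536743164062), (37.31290817260742, 37.32151412963867), 47.923255920410156)
```

```bash
python3 -m crank '[[[0.4,0,0.5,1],[0.8,0,1.5,2.5],[1.09,-0.05,3,4],[1.09,-0.05,4.5,5.12],[1.09,-0.05,5.5,5.12],[1.09,-0.05,6,5.12],[1.09,-0.05,6,5.12]]]' 0.35 10
cat > st.py <<'E'
from h import *
s=arm.get_state();print('F',s['force'].round(1),'M',s['moment'].round(3),'pos',s['eef_pos'].round(4),'yaw',np.degrees(s['ee_rot'][2]).round(2),'q6',s['q'][5].round(3),'w',s['width'].round(4),s['gripper_force'].round(1),'tau6',s['joint_efforts'][5].round(3))
E
python3 st.py; python3 -c "
from h import *
delta(.4852,.1404,.116,49)"
```

```text
t: 5.72
eef_pos: [0.4851, 0.1404, 0.1463]
ee_rot: [-3.141, 0.001, 0.858]
force: [-0.5, 0.4, -0.2]
width: 0.057
gripper_force: 0.0
rows [0.002 0.004 1.21 ] turn 0.035 q6 1.758 yaw 49.17 t 5.725Traceback (most recent call last):
  File "st.py", line 2, in <module>
    s=arm.get_state();print('F',s['force'].round(1),'M',s['moment'].round(3),'pos',s['eef_pos'].round(4),'yaw',np.degrees(s['ee_rot'][2]).round(2),'q6',s['q'][5].round(3),'w',s['width'].round(4),s['gripper_force'].round(1),'tau6',s['joint_efforts'][5].round(3))
                                                                                                                                                                               ^^^^^^^^^^^^^^^^
AttributeError: 'float' object has no attribute 'round'
```

```bash
sed -i "s/s\['width'\].round(4),s\['gripper_force'\].round(1)/s['width'],s['gripper_force']/" st.py
python3 -m crank '[[[0,0,0.4,0],[0,0,0.8,0],[0,0,1.2,0],[0,0,1.2,0]]]' >/dev/null; python3 st.py
python3 -m crank '[[[0,0,0,0],[0,0,0,0],[0,0,0,0],[0,0,0,0]]]' 1 8; python3 st.py
python3 -m crank '[[[0,0,0,0],[0,0,0,0]]]' 1 55 >/dev/null; python3 st.py
```

```text
F [-0.6 -0.7 -0.6] M [-0.065  0.14  -0.046] pos [0.4847 0.1402 0.1157] yaw 49.22 q6 1.758 w 0.05704277862605618 0.0 tau6 -0.002
t: 6.72
eef_pos: [0.4857, 0.1405, 0.117]
ee_rot: [3.141, -0.001, 0.859]
force: [3.3, -3.2, 1.3]
width: 0.0399
gripper_force: 8.0
F [ 3.3 -3.2  1.3] M [-1.242e+00 -9.830e-01 -1.000e-03] pos [0.4857 0.1405 0.117 ] yaw 49.24 q6 1.759 w 0.03986103689479204 7.982988059520721 tau6 -0.055
F [ 3.4 -3.9  1.6] M [-1.502 -1.206  0.02 ] pos [0.4857 0.1405 0.117 ] yaw 49.24 q6 1.759 w 0.03957442478651485 54.942569732666016 tau6 -0.04
```

```bash
python3 -m crank '[[[0,0,0.002,0.7],[0,0,0.004,1.4],[0,0,0.006,2.1],[0,0,0.008,2.8],[0,0,0.01,3.5]]]' >/dev/null; python3 st.py
python3 -m crank '[[[0,0,0.002,0.7],[0,0,0.004,1.4],[0,0,0.006,2.1],[0,0,0.007,2.6],[0,0,0.009,3.1]]]' >/dev/null; python3 st.py
```

```text
F [ 3.2 -4.2  1.2] M [-1.715 -1.308  0.046] pos [0.4858 0.1404 0.1167] yaw 31.63 q6 1.451 w 0.039681958878279536 54.94499444961548 tau6 0.743
F [ 4.3 -4.9  1.7] M [-1.811 -1.285  0.064] pos [0.4858 0.1404 0.1166] yaw 16.16 q6 1.181 w 0.04004673835647389 54.94579374790192 tau6 0.51
```

```bash
python3 -m crank '[[[0,0,0.002,0.4],[0,0,0.002,0.7]]]' >/dev/null; python3 st.py
python3 -m crank '[[[0,0,0.002,0.2],[0,0,0.002,0.4]]]' >/dev/null; python3 st.py
```

```text
F [ 3.8 -4.7  2.1] M [-1.874 -1.361  0.08 ] pos [0.4858 0.1404 0.1165] yaw 12.69 q6 1.12 w 0.039594249166610376 54.94592607021332 tau6 0.225
F [ 4.3 -4.   2.9] M [-1.853 -1.368  0.069] pos [0.4858 0.1403 0.1165] yaw 10.71 q6 1.086 w 0.03986676111468655 54.94620859622955 tau6 0.168
```

```bash
python3 -m crank '[[[0,0,0.002,0.9],[0,0,0.005,1.8],[0,0,0.008,2.7],[0,0,0.01,3.6],[0,0,0.012,4.5],[0,0,0.015,5.4],[0,0,0.017,6.2]]]' >/dev/null; python3 st.py
```

```text
F [ 3.2 -6.   3.4] M [-1.759 -1.351  0.317] pos [0.4859 0.1403 0.1161] yaw -20.39 q6 0.543 w 0.039592395592887644 54.97741878032684 tau6 0.602
```

```bash
python3 -m crank '[[[0,0,0.002,0.9],[0,0,0.005,1.8],[0,0,0.008,2.7],[0,0,0.01,3.6],[0,0,0.012,4.5],[0,0,0.015,5.4],[0,0,0.017,6.2]]]' >/dev/null; python3 st.py
```

```text
F [ 1.6 -6.8  5.2] M [-2.077 -1.258  0.464] pos [0.4859 0.1402 0.1159] yaw -51.34 q6 0.003 w 0.04002882255059497 55.02127826213837 tau6 0.386
```

```bash
python3 -m crank '[[[0,0,0.002,0.8],[0,0,0.005,1.6],[0,0,0.008,2.4],[0,0,0.01,3.2],[0,0,0.012,4],[0,0,0.013,4.6],[0,0,0.013,5.1],[0,0,0.013,5.1]]]' >/dev/null; python3 st.py
python3 - <<'E'
import re
s=open('bung.py').read(); open('bung.py','w').write(s)
E
python3 bung.py w3.png
```

```text
F [ 4.  -5.8  2.6] M [-2.377 -1.913  0.313] pos [0.4858 0.1401 0.1155] yaw -76.74 q6 -0.441 w 0.03960832415591875 54.97590959072113 tau6 -0.605
[0.48580791 0.14002642 0.11547107] [-1.79938904e+02 -6.12670967e-02 -7.67271024e+01] [ 0.671  0.186 -0.509  0.002 -0.875 -0.44 ] 11.525
tin top 0.11053389432173524
tin ((534.77783203125, 151.76473999023438), (202.10595703125, 130.91110229492188), 12.692669868469238)
bung 5972 0.15552525264592393 0.1427295969843273 ((485.7489318847656, 140.0747528076172), (70.85877990722656, 40.47696304321289), 13.456314086914062)
top 4370 ((485.8934631347656, 139.66094970703125), (69.47193908691406, 38.871891021728516), 14.326531410217285)
post 1123 [0.56584384 0.15193197 0.18824948]
bung px [273.81899616 289.47327725]
```

View pics/w3.png

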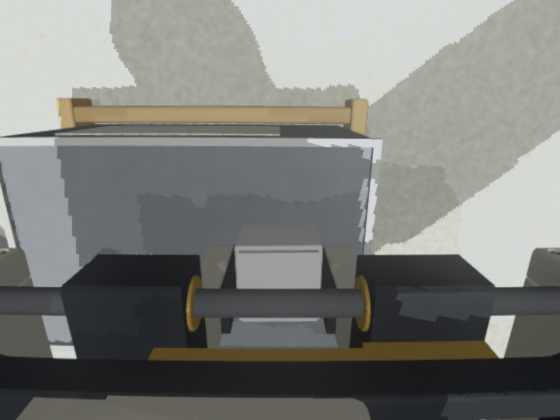

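```bash
python3 -m crank '[[[0,0,0,0],[0,0,0,0],[0,0,-0.5,0],[0,0,-1.5,0],[0,0,-3,0],[0,0,-5,0],[0,0,-6.5,0],[0,0,-7.4,0],[0,0,-7.4,0],[0,0,-7.4,0]]]' 0.43 10
python3 bung.py w4.png
```

```text
t: 12.78
eef_pos: [0.4847, 0.1406, 0.2996]
ee_rot: [3.141, 0.0, -1.34]
force: [0.0, 0.4, -0.1]
width: 0.0499
gripper_force: 0.0
[0.48465023 0.14044792 0.29919364] [ 1.79929820e+02 -5.90973849e-03 -7.67681152e+01] [ 0.672  0.034 -0.234 -0.    -1.304 -0.441] 12.825
tin top 0.11055540900509742
tin ((534.94287109375, 151.68955993652344), (200.69100952148438, 131.1678924560547), 12.629779815673828)
bung 1560 0.14543636182317554 0.14283187808425782 ((485.9427795410156, 140.4969940185547), (39.944183349609375, 40.296348571777344), 15.978059768676758)
top 1291 ((485.94500732421875, 140.02102661132812), (38.288002014160156, 38.42448043823242), 15.892220497131348)
post 1134 [0.56548956 0.15299779 0.35646374]
bung px [275.19108452 188.46036154]
```

```bash
cat > ang.py <<'E'
from h import *
import sys
p,d,X,M,K,k=cam('wrist')
c=np.array([.4858,.1403,.1425]); pc=M[:3,:3].T@(c-M[:3,3]); u0,v0=(K@(pc/pc[2]))[:2].astype(int)
a=max(v0-60,0);cr=p[a:v0+60,u0-80:u0+80]
save(cv2.resize(cr,None,fx=5,fy=5,interpolation=cv2.INTER_CUBIC),sys.argv[1])
# rectify the plane of the bung top, 0.25 mm/px, tin axes
def rect(z,yaw,half,org,res=.00025):
    n=int(2*half/res); g=(np.arange(n)-n/2)*res
    xx,yy=np.meshgrid(g,-g); cy,sy=np.cos(yaw),np.sin(yaw)
    W=np.stack([org[0]+cy*xx-sy*yy,org[1]+sy*xx+cy*yy,np.full_like(xx,z)],-1)
    q=(W-M[:3,3])@M[:3,:3]; x=q[...,0]/q[...,2];y=q[...,1]/q[...,2];f=1+k*(x*x+y*y)
    return cv2.remap(p,(K[0,0]*x*f+K[0,2]).astype(np.float32),(K[1,1]*y*f+K[1,2]).astype(np.float32),cv2.INTER_CUBIC)
save(cv2.resize(rect(.1425,np.radians(12.65),.035,c),(560,560)),'r'+sys.argv[1])
# orientation from gradient directions mod 90
r=cv2.GaussianBlur(cv2.cvtColor(rect(.1425,np.radians(12.65),.035,c),cv2.COLOR_RGB2GRAY).astype(np.float32),(0,0),3)
gx=cv2.Sobel(r,5,1,0);gy=-cv2.Sobel(r,5,0,1);m=np.hypot(gx,gy);th=np.arctan2(gy,gx)
n=r.shape[0];yy,xx=np.mgrid[:n,:n]-n/2; w=(m**2)*(np.maximum(abs(xx),abs(yy))<92)
print('bung rel tin deg',np.degrees(np.angle((w*np.exp(4j*th)).sum()))/4)
E
python3 ang.py c1.png
```

```text
bung rel tin deg 3.008265
```

View pics/rc1.png

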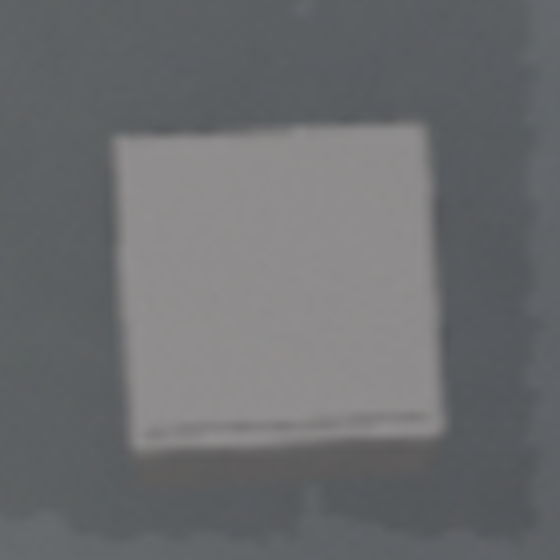

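```bash
python3 -m crank '[[[0,0,2,-0.2],[0.03,-0.04,4,-0.47],[0.03,-0.04,5.5,-0.47],[0.03,-0.04,6.5,-0.47],[0.03,-0.04,7.1,-0.47],[0.03,-0.04,7.36,-0.47],[0.03,-0.04,7.36,-0.47]]]' 0.43 10 >/dev/null; python3 st.py
python3 -m crank '[[[0,0,0,0],[0,0,0,0],[0,0,0,0],[0,0,0,0]]]' 1 58 >/dev/null; python3 st.py
python3 -m crank '[[[0,0,0,0.3],[0,0,0,0.6],[0,0,0,0.8],[0,0,0,0.94],[0,0,0,0.94]]]' >/dev/null; python3 st.py
```

```text
F [-0.1  0.4  0.4] M [ 0.015  0.136 -0.005] pos [0.4865 0.1402 0.116 ] yaw -74.42 q6 -0.397 w 0.050012359267410406 0.0 tau6 -0.0
F [-5.2  0.8  4. ] M [0.223 2.004 0.024] pos [0.4857 0.14   0.1166] yaw -74.43 q6 -0.397 w 0.03964635983783227 57.977532148361206 tau6 -0.029
F [-6.3  0.1  4.5] M [0.122 1.781 0.405] pos [0.4858 0.14   0.1165] yaw -79.11 q6 -0.479 w 0.03986937079484354 58.04053008556366 tau6 -0.481
```

```bash
python3 -m crank '[[[0,0,0,0],[0,0,0,0],[0,0,-0.5,0],[0,0,-1.5,0],[0,0,-3,0],[0,0,-5,0],[0,0,-6.5,0],[0,0,-7.4,0],[0,0,-7.4,0],[0,0,-7.4,0]]]' 0.43 10 | head -2
python3 bung.py w5.png; python3 ang.py c2.png
```

```text
t: 16.12
eef_pos: [0.486, 0.14, 0.3007]
[0.48594928 0.13988691 0.30028043] [ 1.79944463e+02 -1.04076032e-02 -7.91294696e+01] [ 0.669  0.035 -0.231 -0.    -1.306 -0.479] 16.175
tin top 0.11052209357862477
tin ((534.8426513671875, 151.77438354492188), (200.78831481933594, 131.39013671875), 12.576447486877441)
bung 1550 0.14563096094603967 0.14273676958786266 ((485.9654846191406, 140.41934204101562), (40.011680603027344, 40.34337615966797), 13.93222427368164)
top 1287 ((485.9705810546875, 140.32469177246094), (38.89967346191406, 38.50590896606445), 14.221352577209473)
post 727 [0.56699629 0.15179328 0.34794521]
bung px [276.43853276 189.10135185]
bung rel tin deg 1.2979952
```

```bash
python3 -m crank '[[[0,0,2,-0.2],[0,0,4,-0.6],[0,0,5.5,-0.6],[0,0,6.5,-0.6],[0,0,7.1,-0.6],[0,0,7.36,-0.6],[0,0,7.36,-0.6]]]' 0.43 10 >/dev/null; python3 st.py
python3 -m crank '[[[0,0,0,0],[0,0,0,0],[0,0,0,0],[0,0,0,0]]]' 1 58 >/dev/null; python3 st.py
python3 -m crank '[[[0,0,0,0.3],[0,0,0,0.6],[0,0,0,0.8],[0,0,0,0.82],[0,0,0,0.82]]]' >/dev/null; python3 st.py
python3 -m crank '[[[0,0,0,0],[0,0,0,0],[0,0,-0.5,0],[0,0,-1.5,0],[0,0,-3,0],[0,0,-5,0],[0,0,-6.5,0],[0,0,-7.4,0],[0,0,-7.4,0],[0,0,-7.4,0]]]' 0.43 10 | head -2
python3 bung.py w6.png; python3 ang.py c3.png
```

```text
F [ 0.9 -0.2  0.5] M [-0.003  0.078 -0.005] pos [0.4865 0.1402 0.117 ] yaw -76.12 q6 -0.427 w 0.04984131798964304 0.0 tau6 -0.0
F [-5.1  0.5  4.8] M [ 0.19   2.012 -0.038] pos [0.4857 0.14   0.1176] yaw -76.13 q6 -0.427 w 0.039065117528341915 57.99078941345215 tau6 -0.008
F [-5.6  1.1  4.1] M [0.081 1.714 0.451] pos [0.4858 0.14   0.1175] yaw -80.19 q6 -0.498 w 0.0393692132051101 58.05062234401703 tau6 -0.445
t: 19.48
eef_pos: [0.486, 0.14, 0.3017]
[0.48593471 0.13988466 0.30129517] [ 1.79946356e+02 -1.16778405e-02 -8.02267379e+01] [ 0.669  0.034 -0.229 -0.    -1.308 -0.498] 19.525
tin top 0.11052261667739385
tin ((534.8615112304688, 151.5506591796875), (200.48953247070312, 131.1324005126953), 12.669553756713867)
bung 1534 0.14546365427678598 0.1427756181259113 ((485.95672607421875, 140.31460571289062), (40.0517578125, 40.23516845703125), 12.780027389526367)
top 1271 ((486.1484069824219, 139.72183227539062), (38.93532180786133, 38.01011276245117), 12.778246879577637)
post 567 [0.56730066 0.15174773 0.34080359]
bung px [276.48287929 188.86965731]
bung rel tin deg 0.031958126
```

```bash
python3 -m crank '[[[2,0.3,0,0.8],[4.2,0.7,0,1.6],[6.4,1.1,0,2.4],[8.6,1.5,0,3.2],[10.8,1.9,0.5,4],[13,2.3,1.5,4.8],[15.2,2.7,2.5,5.6],[17.2,3,3.5,6.06],[18.3,3.16,4.5,6.06],[18.3,3.16,5.2,6.06],[18.3,3.16,5.2,6.06],[18.3,3.16,5.2,6.06]]]' 0.43 10
cat > pl.py <<'E'
from h import *
p,d,X,M,K,k=cam("wrist"); save(p,'pl.png')
m=arm.trace('plate','wrist')
for r in m[:1]:
    q=X[r['mask']];q=q[~np.isnan(q[:,0])]
    a=q[(q[:,2]>.0025)&(q[:,2]<.012)]; print(r['score'],cv2.minAreaRect(a[:,:2].astype(np.float32)*1000), np.median(a[:,2]))
    b=q[(q[:,2]>.03)&(q[:,2]<.05)]; print(cv2.minAreaRect(b[:,:2].astype(np.float32)*1000))
delta(.4862,-.3251,.010,-110.5)
E
python3 pl.py
```

```text
t: 21.08
eef_pos: [0.4865, -0.3241, 0.1723]
ee_rot: [-3.141, -0.0, -1.928]
force: [-0.2, 1.6, 0.1]
width: 0.0499
gripper_force: 0.0
0.66 ((471.7298583984375, -318.8932800292969), (72.38372039794922, 149.65818786621094), 69.81773376464844) 0.00552573316119892
((486.1252136230469, -325.9283142089844), (9.658982276916504, 25.228384017944336), 69.64524841308594)
rows [0.051 0.018 6.515] turn 0.006 q6 -0.105 yaw -110.47 t 21.175
```

```bash
python3 -m crank '[[[0.04,0.02,1.5,0],[0.04,0.02,3,-0.03],[0.04,0.02,4.5,-0.03],[0.04,0.02,5.6,-0.03],[0.04,0.02,6.2,-0.03],[0.04,0.02,6.5,-0.03],[0.04,0.02,6.5,-0.03]]]' 0.43 8 >/dev/null; python3 st.py
python3 -m crank '[[[0,0,0,0],[0,0,0,0],[0,0,0,0],[0,0,0,0],[0,0,0,0]]]' 1 25 >/dev/null; python3 st.py
python3 -m crank '[[[0,0,-0.3,0],[0,0,-1,0],[0,0,-2,0],[0,0,-3.5,0],[0,0,-5,0],[0,0,-6.5,0],[0,0,-8,0],[0,0,-8,0],[0,0,-8,0]]]' >/dev/null; python3 st.py
```

```text
F [ 0.5 -0.2  0.2] M [0.024 0.025 0.018] pos [ 0.4858 -0.325   0.0098] yaw -110.35 q6 -0.1 w 0.04997514480280301 0.0 tau6 0.0
F [-0.3  2.2  5.8] M [0.427 0.379 0.017] pos [ 0.4856 -0.3251  0.0098] yaw -110.36 q6 -0.1 w 0.02593094931547608 25.000938177108765 tau6 0.004
F [-0.6 -0.  -2.6] M [ 0.031  0.107 -0.002] pos [ 0.4847 -0.3245  0.2086] yaw -110.39 q6 -0.1 w 0.026095251132893998 24.99928057193756 tau6 0.002
```

```bash
python3 -m crank '[[[0,0,2,0],[0,0,4,0],[0,0,5.5,0],[0,0,6.8,0],[0,0,7.5,0],[0,0,7.9,0],[0,0,7.97,0],[0,0,7.97,0]]]' >/dev/null; python3 st.py
python3 -m crank '[[[0,0,0,0],[0,0,0,0],[0,0,-0.5,0],[0,0,-1.5,0],[0,0,-2.5,2],[0,0,-3.5,4],[0,0,-4.5,6],[0,0,-5.5,8],[0,0,-6.4,10],[0,0,-6.4,12],[0,0,-6.4,14],[0,0,-6.4,16]]]' 0.5 8 >/dev/null
python3 -m crank '[[[0,0,0,2],[0,0,0,2],[0,0,0,2]]]' >/dev/null
sed -i 's/^delta.*/delta(.4862,-.3251,.010,159.6)/' pl.py; python3 pl.py
```

```text
F [ 0.6 -0.1 -0.5] M [0.065 0.012 0.023] pos [ 0.4853 -0.3249  0.01  ] yaw -110.37 q6 -0.1 w 0.025646546759650654 24.988476634025574 tau6 -0.0
rows [-3.000e-02  6.000e-03  6.414e+00] turn 0.034 q6 -1.668 yaw 159.77 t 26.775
```

```bash
python3 -m crank '[[[0,0,1.5,0.03],[0,0,3,0.03],[0,0,4.5,0.03],[0,0,5.6,0.03],[0,0,6.2,0.03],[0,0,6.4,0.03],[0,0,6.4,0.03]]]' 0.5 8 >/dev/null; python3 st.py
python3 -m crank '[[[0,0,0,0],[0,0,0,0],[0,0,0,0],[0,0,0,0],[0,0,0,0]]]' 1 25 >/dev/null; python3 st.py
python3 -m crank '[[[0,0,-0.3,0],[0,0,-1,0],[0,0,-2,0],[0,0,-3.5,0],[0,0,-5,0],[0,0,-6.5,0],[0,0,-8,0],[0,0,-8,0],[0,0,-8,0]]]' >/dev/null; python3 st.py
```

```text
F [ 0.4 -0.6  0.7] M [-0.003 -0.017  0.057] pos [ 0.4858 -0.3251  0.0106] yaw 159.51 q6 -1.673 w 0.043551444529860685 0.0 tau6 0.009
F [-0.2 -0.2  3. ] M [0.158 0.127 0.031] pos [ 0.4855 -0.325   0.0103] yaw 159.49 q6 -1.674 w 0.009809870323974528 24.997828602790833 tau6 -0.05
F [-0.6  0.6 -2.4] M [-0.015  0.003 -0.056] pos [ 0.4848 -0.3245  0.2095] yaw 159.46 q6 -1.674 w 0.009785851017229492 24.99828279018402 tau6 0.001
```

```bash
cat > hand.py <<'E'
from h import *
p,d,X,M,K,k=cam("wrist"); save(p,'hand.png')
s=arm.get_state();R=Ro.from_euler('xyz',s['ee_rot']).as_matrix()
T=(X-s['eef_pos'])@R   # tool coords
m=(abs(T[...,2]-.0055)<.006)&(T[...,0]>.005)&(abs(T[...,1])<.06)&(T[...,0]<.12)
q=T[m];print(len(q),'z',np.median(q[:,2]),'minmax',np.percentile(q,[.5,99.5],axis=0).round(4).tolist())
# plane tilt
A=np.c_[q[:,:2],np.ones(len(q))];print('plane',np.linalg.lstsq(A,q[:,2],rcond=None)[0].round(4))
# hole: nonplate region inside, on the plate plane; rasterise
n=cv2.morphologyEx(m.astype(np.uint8),cv2.MORPH_OPEN,np.ones((3,3)))
cs,h=cv2.findContours(n,cv2.RETR_CCOMP,cv2.CHAIN_APPROX_NONE)
zp=np.median(q[:,2]); Mt=np.array(arm.get_calibration('wrist')['mount'])
def onplane(c,zp):
    uv=c.reshape(-1,2).astype(float); r=rays(uv[:,0],uv[:,1],K,k)@Mt[:3,:3].T; o=Mt[:3,3]
    return (o+r*((zp-o[2])/r[:,2])[:,None])[:,:2]
for c,hh in zip(cs,h[0]):
    if len(c)>40:
        w=onplane(c,zp)*1000; print('hole' if hh[3]>=0 else 'outer',len(c),cv2.minAreaRect(w.astype(np.float32)))
E
python3 hand.py
```

```text
14981 z 0.004247343793193449 minmax [[0.0061, -0.0344, 0.0025], [0.0898, 0.0349, 0.0082]]
plane [0.0034 0.0002 0.0041]
outer 621 ((47.894203186035156, 0.2398834228515625), (84.93647003173828, 69.67897033691406), 0.0013213764177635312)
hole 355 ((55.44689178466797, -0.3373146057128906), (45.22286605834961, 45.42816925048828), 0.0771438479423523)
```

View pics/hand.png

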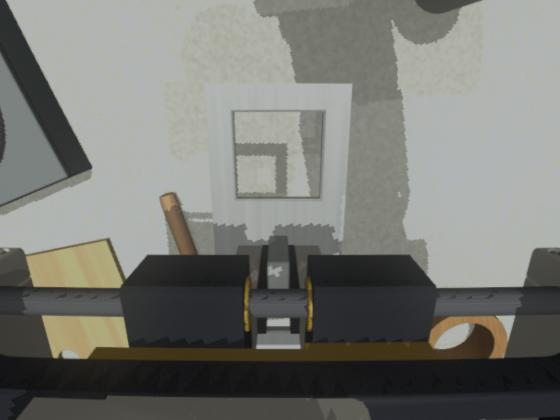

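```bash
python3 -m crank '[[[0.2,0.8,0,-0.3],[0.6,2.4,0,-0.9],[1.1,4.4,0,-1.6],[1.6,6.4,0,-2.3],[2.1,8.4,0,-3],[2.6,10.4,0,-3.7],[3.1,12.4,0,-4.4],[3.6,14.4,0,-5.1],[4.1,16.4,0,-5.8],[4.4,17.8,0,-6.4],[4.64,18.63,0.3,-6.64],[4.64,18.63,0.3,-6.64]]]' >/dev/null
python3 -m crank '[[[0,0,0,0],[0,0,0,0]]]' >/dev/null
python3 st.py; python3 hand.py; cp pics/hand.png pics/hand2.png
python3 - <<'E'
from h import *
p,d,X,M,K,k=cam("wrist")
B=(X[...,2]>.1106+.024)&(X[...,2]<.155)&(np.hypot(X[...,0]-.487,X[...,1]-.14)<.035)
q=X[B];print('bung',len(q),cv2.minAreaRect(q[:,:2].astype(np.float32)*1000),np.median(q[:,2]))
delta(.5397,.1522,.1205,192.64)
E
```

```text
F [-0.2  0.  -1.8] M [-0.001 -0.058 -0.031] pos [0.5399 0.151  0.2026] yaw -167.39 q6 -1.973 w 0.010020434737374908 24.998239874839783 tau6 -0.002
14999 z 0.0048496013654123595 minmax [[0.0058, -0.0343, 0.0029], [0.0899, 0.0349, 0.0088]]
plane [0.0016 0.0009 0.0048]
outer 633 ((47.5987434387207, 0.31356048583984375), (69.9658432006836, 85.25165557861328), 89.99832153320312)
hole 346 ((55.96512222290039, -0.40348243713378906), (44.755313873291016, 44.725406646728516), 0.04320075735449791)
bung 3539 ((485.5567932128906, 140.12857055664062), (39.613468170166016, 40.120994567871094), 12.587867736816406) 0.14290963062653453
rows [0.005 0.044 3.291] turn -0.006 q6 -1.973 yaw -167.39 t 31.3
```

View pics/hand2.png

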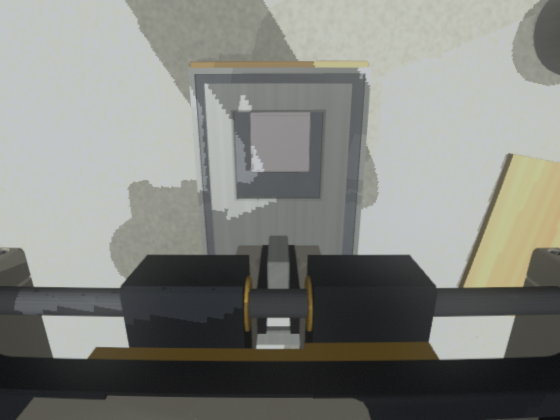

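```bash
python3 -m crank '[[[0,0.05,0.6,0],[0,0.05,1.2,0],[0,0.05,1.7,0],[0,0.05,2,0],[0,0.05,2.2,0],[0,0.05,2.3,0],[0,0.05,2.3,0]]]' >/dev/null; python3 st.py; python3 hand.py
python3 - <<'E'
from h import *
p,d,X,M,K,k=cam("wrist")
B=(X[...,2]>.14)&(X[...,2]<.15)&(np.hypot(X[...,0]-.487,X[...,1]-.14)<.025)
q=X[B];print('bung',len(q),cv2.minAreaRect(q[:,:2].astype(np.float32)*1000),np.median(q[:,2]))
delta(.5399,.1522,.1205,192.64)
E
```

```text
F [ 0.4  0.6 -1.4] M [ 0.004 -0.035 -0.024] pos [0.5398 0.1532 0.1452] yaw -167.32 q6 -1.975 w 0.009730948522519153 24.998362362384796 tau6 0.0
21273 z 0.004659549576190379 minmax [[0.0064, -0.0342, 0.001], [0.0898, 0.0348, 0.0085]]
plane [-0.0038  0.0022  0.0045]
outer 310 ((56.186214447021484, -0.7113475799560547), (39.683109283447266, 39.66089630126953), 0.029295140877366066)
outer 617 ((47.63949966430664, 0.309967041015625), (85.14857482910156, 69.8843994140625), 0.004591397941112518)
hole 350 ((56.03437805175781, 0.5198097229003906), (43.69667053222656, 45.9034538269043), 0.017609797418117523)
bung 6179 ((487.2491149902344, 139.86988830566406), (49.525718688964844, 49.32579040527344), 39.48556137084961) 0.1429252372692171
rows [ 0.012 -0.042  0.998] turn 0.008 q6 -1.975 yaw -167.32 t 32.275
```

```bash
python3 -m crank '[[[0,-0.04,0,0],[0,-0.04,0.15,0],[0,-0.04,0.3,0],[0,-0.04,0.45,0],[0,-0.04,0.6,0],[0,-0.04,0.75,0],[0,-0.04,0.75,0]]]' >/dev/null; python3 st.py
python3 -m crank '[[[0,0,0.06,0],[0,0,0.12,0],[0,0,0.18,0],[0,0,0.2,0],[0,0,0.2,0]]]' >/dev/null; python3 st.py; python3 hand.py
```

```text
F [-0.3 -0.8 -1.3] M [0.011 0.023 0.052] pos [0.5397 0.152  0.1259] yaw -167.33 q6 -1.973 w 0.009921745781830794 24.998208582401276 tau6 0.0
F [ 1.   0.1 -1.9] M [ 0.049  0.012 -0.007] pos [0.5399 0.1521 0.1213] yaw -167.32 q6 -1.973 w 0.009872792020266866 24.99825954437256 tau6 0.0
33795 z 0.00973458381955864 minmax [[0.0059, -0.0595, 0.0034], [0.1056, 0.0594, 0.0115]]
plane [ 0.0188 -0.0007  0.007 ]
outer 102 ((54.88872146606445, 53.33830261230469), (6.516634941101074, 13.607476234436035), 10.981898307800293)
outer 57 ((62.36790466308594, 55.59003448486328), (10.124401092529297, 4.438843250274658), 24.867450714111328)
outer 57 ((75.0052261352539, 48.30008316040039), (4.4366374015808105, 9.094462394714355), 56.85696029663086)
outer 107 ((78.1769790649414, 55.243202209472656), (8.820969581604004, 9.934622764587402), 58.69796371459961)
outer 60 ((92.94764709472656, 56.150856018066406), (6.013800144195557, 7.459566593170166), 16.46969223022461)
outer 72 ((93.39588165283203, 41.86964416503906), (4.762392044067383, 9.894943237304688), 9.112451553344727)
outer 48 ((97.1632080078125, 25.14
[... 814 characters left out ...]
747012615203857), 39.972808837890625)
hole 396 ((51.755210876464844, 0.9285793304443359), (51.68376159667969, 50.06117248535156), 1.4257229566574097)
hole 170 ((79.16281127929688, -47.80219268798828), (16.947912216186523, 11.873212814331055), 21.124547958374023)
hole 81 ((93.7085952758789, -4.070235729217529), (6.1122050285339355, 11.050519943237305), 17.658401489257812)
hole 175 ((95.96888732910156, 11.940256118774414), (16.096105575561523, 10.876346588134766), 86.03050231933594)
hole 233 ((97.1884536743164, -5.719354629516602), (25.59600257873535, 9.277997016906738), 88.88086700439453)
hole 78 ((99.14436340332031, -22.11416244506836), (6.81150484085083, 10.359619140625), 19.07344627380371)
```

```bash
python3 -m crank '[[[0,0,0.02,0],[0,0,0.04,0],[0,0,0.04,0]]]' >/dev/null; python3 st.py
python3 -m crank '[[[0,0,0.02,0],[0,0,0.02,0]]]' >/dev/null; python3 st.py
```

```text
F [ 0.3  0.8 -2.2] M [ 0.025 -0.046 -0.044] pos [0.54   0.1522 0.1203] yaw -167.32 q6 -1.973 w 0.009596027501280746 24.998316764831543 tau6 -0.002
F [-2.3 -0.6  4.6] M [-0.054  1.034  0.013] pos [0.54   0.1522 0.1203] yaw -167.31 q6 -1.973 w 0.00980562918440911 24.99949425458908 tau6 0.007
```

Contact felt; release to a modest opening, rise, and look.

```bash
python3 -m crank '[[[0,0,0,0],[0,0,0,0],[0,0,0,0],[0,0,-0.5,0],[0,0,-1.2,0],[0,0,-2.5,0],[0,0,-4,0],[0,0,-5.5,0],[-1,0,-7,0],[-2,0,-7.5,0],[-2,0,-7.5,0]]]' 0.5 5; python3 st.py
python3 - <<'E'
from h import *
p,d,X,M,K,k=cam("wrist"); save(p,'fin.png')
th=np.radians(12.64);c,s=np.cos(th),np.sin(th);o=np.array([.4857,.1401])
x=c*(X[...,0]-o[0])+s*(X[...,1]-o[1]);y=-s*(X[...,0]-o[0])+c*(X[...,1]-o[1]);z=X[...,2]
for x0,x1 in((-35,-23),(23,40),(65,82),(105,115)):
    m=(x>x0/1e3)&(x<x1/1e3)&(abs(y)<.03)&(z<.125)&(z>.1);q=z[m];print(x0,len(q),np.median(q).round(4) if len(q) else '',
     [np.median(z[m&(y*sg>.015)]).round(4) for sg in(1,-1) if (m&(y*sg>.015)).any()])
for t in('plate','cup','tape','tub'):
    for n in ('scene',):
        pass
for n in('scene','side'):
    P=cam(n); 
    if n=='side': save(cv2.resize(P[0][220:340,180:320],None,fx=4,fy=4,interpolation=cv2.INTER_CUBIC),'fin2.png')
    for t in('cup','tape','tub','scraper'):
        for r in arm.trace(t,n)[:2]:
            q=P[2][r['mask']];q=q[~np.isnan(q[:,0])];print(n,t,np.median(q,0).round(3))
E
```

```text
t: 35.83
eef_pos: [0.5901, 0.1635, 0.3087]
ee_rot: [3.141, 0.002, -2.921]
force: [-1.0, -0.1, -0.7]
width: 0.0438
gripper_force: 0.0
F [-1.  -0.1 -0.7] M [0.001 0.076 0.018] pos [0.5901 0.1635 0.3087] yaw -167.34 q6 -1.939 w 0.043837218818642484 0.0 tau6 0.119
-35 731 0.1154 [np.float64(0.1154), np.float64(0.1154)]
23 982 0.1154 [np.float64(0.1155), np.float64(0.1154)]
65 821 0.1156 [np.float64(0.1156), np.float64(0.1156)]
105 478 0.1157 [np.float64(0.1157), np.float64(0.1158)]
scene cup [ 0.377 -0.105  0.062]
scene tape [ 0.779 -0.183  0.036]
scene tub [0.78  0.262 0.086]
scene tub [0.35  0.402 0.065]
scene scraper [ 0.568 -0.455  0.015]
side cup [ 0.353 -0.083  0.06 ]
side tape [ 0.743 -0.152  0.031]
side tub [0.727 0.303 0.09 ]
side tub [0.315 0.438 0.091]
side scraper [ 0.652 -0.456  0.006]
```

View pics/fin.png

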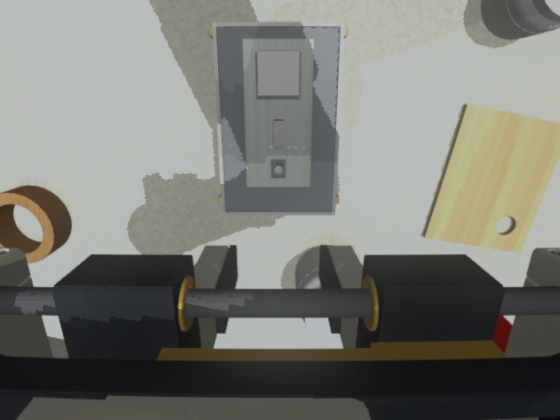

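View pics/fin2.png

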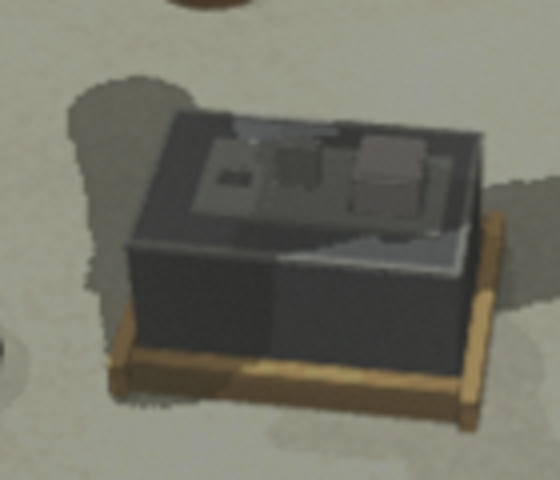

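The plate lies flat (top at z ≈ 0.1155 all over). The bung at (278,74) is through the hole, the post at (278,169) is in the slot, and the bystanders have not moved.

```bash
python3 -c "
from station import arm
print(arm.job_done())"
```

```text
the job is handed in; nothing more can be done
None
```

The bung is screwed down past the seal bite to the next square position (measured within about 0.1° of the tin's sides). The lock plate lies flat over bung and post, the bystanders are where they were, and the job was handed in after about 36 s; I first gripped the tab the wrong way, so the plate was set down once and re-gripped.

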